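# Hold a glued carton in the bench press

## Task

A small carton has just been glued and has to be held in the bench press while the glue takes. Stand it upright on the cork mat in the free bay of the press, one narrow side facing the stop plate, and let go of it; then push the press handle towards it so that the pad presses the carton up against the stop plate, and go on until the pad's buffer spring is squeezed about half-way (the black ring on its rod just going into the carriage). Finish while still holding the handle there - it springs back if let go - and leave the jar in the other bay and the other things where they are.

Things in the scene. Friction and masses are not known exactly. Their poses are not given: they have to be found in the camera images.
- carton: the small loose printed carton to be pressed, gold and white, standing upright on the table beside the press (on its +y side): 36 mm (its x) by 50 mm (its y) by 70 mm tall (z), about 0.08 kg. Its narrow sides (36 x 70 mm) are its +y and -y faces. Origin: centre of its underside.
- press: bench press, fixed: grey metal base 110 (x) by 310 mm (y), 8 mm thick; origin under its centre. Between its two bays slides the aluminium carriage, 44 (x) by 36 mm (y), top at 52 mm. Stop plates at both ends: 70 mm wide, top at 64 mm, inner faces at y = +-137 mm. Each bay is the 85 mm gap from the pad at rest (face at y = +-52 mm) to the stop plate, open at front, back and top
- bay_l (a point): middle of the left bay (press y = +94.5 mm), on the top of the base plate, 8 mm above the table; axes as the press. The cork mat lies over this or over bay_r, the jar stands in the other
- bay_r (a point): middle of the right bay (press y = -94.5 mm), on the top of the base plate, 8 mm above the table; axes as the press
- cork_mat: a fixed thin cork mat, 80 mm (x) by 78 mm (y), 3 mm thick, covering the floor of the free bay; its axes are those of the press. Origin: centre of its underside, 8 mm above the table; its top is 11 mm above the table
- handle_top (a point): centre of the top of the press handle, 120 mm above the table: a black upright bar 18 by 18 mm (its sides along the press x and y) standing up from 52 to 120 mm over the aluminium carriage; it slides with the carriage
- press_handle (a joint): slide of the carriage along the press y axis, m: 0 at rest (spring-centred, 100 N/m), positive towards bay_l, negative towards bay_r, range -0.07 to 0.07. With the carton against the stop plate the pad meets it at about 0.035 (or -0.035) and the buffer is half squeezed at about 0.045 (or -0.045)
- press_pad_l (a joint): squeeze of the left pad's buffer spring, m: 0 at rest, 0.02 fully squeezed, 600 N/m (6 N half-way). The pad is a dark rubber plate 50 mm wide, 15 to 60 mm above the table, on a steel rod; the black ring on the rod marks half-way: at 0.010 its near edge reaches the mouth of the steel sleeve on the carriage, at 0.013 it has vanished in it
- press_pad_r (a joint): the same for the right pad
- pad_face_l (a point): centre of the left pad's outer face, 37.5 mm above the table
- pad_face_r (a point): centre of the right pad's outer face, 37.5 mm above the table
- jar: a small clear jar of white sugar with a blue lid, 45 mm across, 60 mm tall, standing loose in the other bay; to be left alone. Origin: centre of its underside
- tub: bystander: white tub with a blue lid, 74 mm across, 58 mm tall, loose. Origin: centre of its underside
- shaker_tin_2: bystander: steel sugar shaker, 64 mm across, 73 mm tall, loose. Origin: centre of its underside
- spice_jar_1: bystander: spice jar with a red lid, 47 mm across, 97 mm tall, loose. Origin: centre of its underside
Not all that is in view belongs to the job. What is shaped like the carton but turquoise is not meant.

How it is judged:
On the way:
1. the carton stands upright and released on the cork mat in the free bay, a narrow side towards the stop plate, with the press still at rest (((x of carton in the frame of press between -0.018 and 0.018 m and y of carton in the frame of press between 0.07 and 0.12 m and z of carton in the frame of press between 0.006 and 0.016 m and angle between carton's own z axis and vertical below 0.12 rad and angle between the y axis of carton and the y axis of press, either way round below 0.2 rad and contact force between each of the fingers, the arm and carton below 0.3 N and horizontal distance between carton and cork_mat below 0.045 m) or (x of carton in the frame of press between -0.018 and 0.018 m and y of carton in the frame of press between -0.12 and -0.07 m and z of carton in the frame of press between 0.006 and 0.016 m and angle between carton's own z axis and vertical below 0.12 rad and angle between the y axis of carton and the y axis of press, either way round below 0.2 rad and contact force between each of the fingers, the arm and carton below 0.3 N and horizontal distance between carton and cork_mat below 0.045 m)) and value of joint press_handle between -0.02 and 0.02 m and value of joint each of press_pad_l, press_pad_r below 0.004 m), for 0.2 s.
At the end, for the whole second after the job is handed in: The robot still pushes the handle; the carton, not touched by the robot, stands upright on the cork mat (18 mm off the centre line at most, square to 0.2 rad), against the stop plate (6 mm), the buffer squeezed 5 to 15 mm of its 20, the handle still (((x of carton in the frame of press between -0.018 and 0.018 m and y of carton in the frame of press between 0.07 and 0.12 m and z of carton in the frame of press between 0.006 and 0.016 m and angle between carton's own z axis and vertical below 0.12 rad and angle between the y axis of carton and the y axis of press, either way round below 0.2 rad and contact force between each of the fingers, the arm and carton below 0.3 N and horizontal distance between carton and cork_mat below 0.045 m and y of carton in the frame of press between 0.106 and 0.116 m and value of joint press_handle above 0.025 m and value of joint press_pad_l between 0.005 and 0.015 m and velocity of joint press_handle between -0.02 and 0.02 m/s and contact force between carton and press above 1 N) or (x of carton in the frame of press between -0.018 and 0.018 m and y of carton in the frame of press between -0.12 and -0.07 m and z of carton in the frame of press between 0.006 and 0.016 m and angle between carton's own z axis and vertical below 0.12 rad and angle between the y axis of carton and the y axis of press, either way round below 0.2 rad and contact force between each of the fingers, the arm and carton below 0.3 N and horizontal distance between carton and cork_mat below 0.045 m and y of carton in the frame of press between -0.116 and -0.106 m and value of joint press_handle below -0.025 m and value of joint press_pad_r between 0.005 and 0.015 m and velocity of joint press_handle between -0.02 and 0.02 m/s and contact force between carton and press above 1 N)) and contact force between any of the fingers, the arm and press above 1 N); the arm keeps its last pose, push and grip.
It fails at once if the jar in the other bay is moved or tipped (distance of jar from where it was at the start of the episode above 0.015 m or angle between jar's own z axis and vertical above 0.3 rad).
It fails at once if a bystander is knocked out of its place (distance of any of tub, shaker_tin_2, spice_jar_1 from where it was at the start of the episode above 0.03 m).
It also fails if it takes over 48 s, if anything falls off the work surface, if the arm or the gripper's body presses on something with over 40 N, if the wrist force passes 120 N, or if a joint passes its speed limit or range.

## Robot

A 6-joint arm with a two-finger parallel gripper is mounted at the origin on a cart in front of the work surface, level with it; the furniture and walls round the work are solid. World frame = base frame: x ahead of the robot, y to its left, z up, the work surface at z = 0. Lengths are in m, angles in rad, forces in N, time in s.
With the tool pointing down it reaches from about 0.35 to 0.775 m from the base axis. Payload 7.3 kg.
Tool frame: the origin (TCP) lies at the very end of the fingers, on their centre line; the grasp point (between the pads) lies 19 mm behind it (robot.hold_point_z is the distance from the TCP to the grasp point, in m); z points along the fingers, y is the direction in which the jaws open and shut (so a half turn about z gives the same grasp; the last joint's range is limited). The gripper opens to 92 mm and grips with 3 to 60 N. Pads are 19 mm wide; open, the fingers measure 130 mm over their backs; the gripper's body (75 mm by 190 mm) begins 47 mm behind the grasp point.
Start: joints at [1.016, 0.342, 1.524, -0, 1.275, -0.146], TCP at [0.209, 0.482, 0.227] pointing down, gripper open.
Joint ranges: [-2.53, 2.53], [-0.77, 2.02], [0.04, 2.7], [-1, 4.14], [0.28, 2.66], [-3.11, 3.11]. Speed limits (rad/s): [2.57, 2.57, 3.14, 3.14, 3.14, 3.14].

## Interface

Orientations are given as [roll, pitch, yaw] about the fixed x, y, z axes, in that order (R = Rz(yaw) Ry(pitch) Rx(roll)).
In Python, from cell import monitor, viewer, robot gives the robot as it stands.
- The arm moves only by the tool move_arm, never from a script. Its argument "deltas" is a list of rows, each an object of numbers: "x", "y", "z": the shift along the tool's x, y, z in m; "wx", "wy", "wz": the turn, a rotation vector about the tool's x, y, z in degrees; "hand": the opening, from 0 (shut) to 1 (fully open). In form: [{"x": .., "y": .., "z": .., "wx": .., "wy": .., "wz": .., "hand": ..}, ...]. A call has 1 to 8 rows; each row is the pose to reach, as a shift and turn from the pose commanded when the call began, along the tool's axes at that moment; what a row does not reach only later rows make up. A row lasts 1/8 s, in which the tool goes at most 62.5 mm and 10.7 degrees, less where a joint would pass 70% of its speed; a pose out of reach is approached as far as the arm can. A call with a gripper value outside its range is refused whole. The fingers move at their own pace and stop on an object; "grip_force" is the grip in N (left out, the last holds). Time passes only in rows, so rows that repeat a pose let the fingers close. It gives the time, the measured TCP pose, the force and the opening at its end, in the units of the state.
- monitor.observe(): the state, without advancing time (a new reading comes with each control period).
- viewer.read_camera(name): name is "scene" or "side" or "wrist"; returns the picture (384x512x3 uint8, red, green, blue); there is no depth.
- viewer.camera_params(name): a dict with "camera_matrix" (3x3 intrinsics, pixels), "k1" (the pictures are not rectified: a ray, as slopes to the right and down, at radius r is drawn at 1 + k1 r^2 times it, then the intrinsics apply), "R" (3x3) and "t" (3): a world point X has camera coordinates R X + t. Camera axes: x right, y down, z forward; pixel columns grow to the right and rows downward; lengths in m; the calibration is good to about 2 mm. A picture is of the moment at which its call begins: read the wrist's pose just before it. camera_params takes no time and is no camera call; for the wrist camera it gives the pose at the moment of the call.
- robot.hand_in(): hands the job in, once; it reports no verdict.
The state is a dict: "time": time; "qpos": joint angles; "qvel": joint speeds; "joint_efforts": joint torques, N m; "tool_pos": TCP position; "tool_rot": TCP orientation; "contact_force": force on the tool from outside, world axes, zero at the start; "torque": the same for the moment, N m; "opening": finger opening in m.
Only numpy, scipy, OpenCV 4.12 (cv2) and the standard library are available. Lean on these libraries where they do the work, as an engineer would, in place of code of your own. Each camera call takes 0.05 s, during which the arm holds its last target. There are 200 camera calls.

## Working session

There is one attempt and no reset: what is moved stays moved. The work goes in short steps, Python scripts to look and compute and a tool call to move; the robot and the scene stay as the last step left them, time stands still between calls to the robot, and variables do not carry over. Pictures are saved under pics/ and viewed, about 8 in all and at most 12, crops included, and the job is handed in when it is done.

Besides the shell and the picture viewer there is one more tool, called after ">>>" by a JSON object that holds its "op" and its "data", one argument or row to a line. move_arm: Moves the arm, as the interface text tells. Its arguments: {"type":"object","properties":{"deltas":{"type":"array","items":{"type":"object","properties":{"x":{"type":"number"},"y":{"type":"number"},"z":{"type":"number"},"wx":{"type":"number"},"wy":{"type":"number"},"wz":{"type":"number"},"hand":{"type":"number"}}}},"grip_force":{"type":"number"}},"required":["deltas"]}

```bash
mkdir -p pics; ls; cat > h.py <<'E'
import numpy as np, cv2, json
from cell import monitor, viewer, robot
def save(name,fn,crop=None,scale=1):
    P=viewer.camera_params(name); im=viewer.read_camera(name)
    np.savez('pics/'+fn+'.npz',im=im,K=P['camera_matrix'],k1=P['k1'],R=P['R'],t=P['t'])
    o=im[:,:,::-1]
    if crop: o=o[crop[1]:crop[3],crop[0]:crop[2]]
    if scale!=1: o=cv2.resize(o,None,fx=scale,fy=scale,interpolation=cv2.INTER_CUBIC)
    cv2.imwrite('pics/'+fn+'.png',o); return P,im
def load(fn): return dict(np.load('pics/'+fn+'.npz'))
def proj(P,X):
    K=np.array(P.get('K',P.get('camera_matrix')));c=np.atleast_2d(X)@np.array(P['R']).T+np.array(P['t'])
    s=c[:,:2]/c[:,2:]; s=s*(1+float(P['k1'])*(s**2).sum(1,keepdims=True))
    return s@K[:2,:2].T+K[:2,2]
def at_z(P,uv,z):
    K=np.array(P.get('K',P.get('camera_matrix')));k=float(P['k1'])
    s=cv2.undistortPoints(np.array(uv,float).reshape(-1,1,2),K,np.array([k,0,0,0.])).reshape(-1,2)
    R=np.array(P['R']);t=np.array(P['t']);C=-R.T@t
    d=np.c_[s,np.ones(len(s))]@R
    return C+d*((z-C[2])/d[:,2])[:,None]
E
python3 - <<'E'
from h import *
a=save('scene','s0');b=save('side','d0')
w=save('wrist','w0')
for p in (a,b,w):
    print(np.round(-np.array(p[0]['R']).T@p[0]['t'],3),p[0]['k1'])
s=monitor.observe();print(s)
im=np.hstack([cv2.imread('pics/s0.png'),cv2.imread('pics/d0.png')])
E
```

```text
pics
[ 0.147 -0.516  0.836] -0.13914007251345373
[ 0.421 -0.87   0.557] -0.12159944430427679
[0.136 0.514 0.385] -0.09105684154115315
{'time': 0.15, 'qpos': array([ 1.01598057e+00,  3.42552640e-01,  1.52476441e+00, -2.41713078e-05,
        1.27535705e+00, -1.45999329e-01]), 'qvel': array([ 0.00092542, -0.00194183, -0.00453011, -0.00076911, -0.00129682,
       -0.0005807 ]), 'joint_efforts': array([ 1.08830751e-03, -4.31469977e+01, -2.44352567e+01,  7.18676881e-02,
        5.37409040e-02, -7.38330664e-05]), 'tool_pos': array([0.20853807, 0.4815032 , 0.22622139]), 'tool_rot': array([-3.14051936e+00, -1.34458656e-04,  2.73278320e+00]), 'contact_force': array([0.52299734, 0.41607656, 0.13084331]), 'torque': array([-0.00666335,  0.03942764,  0.00427371]), 'opening': 0.09190070960531017}
```

View pics/s0.png

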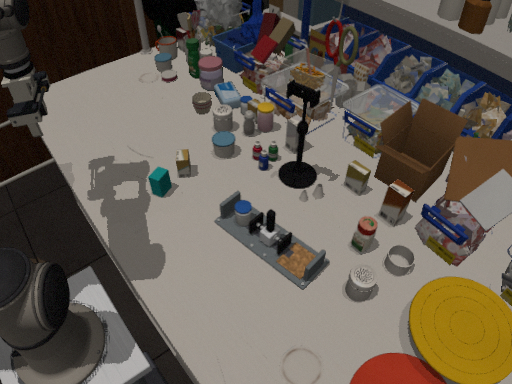

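View pics/d0.png

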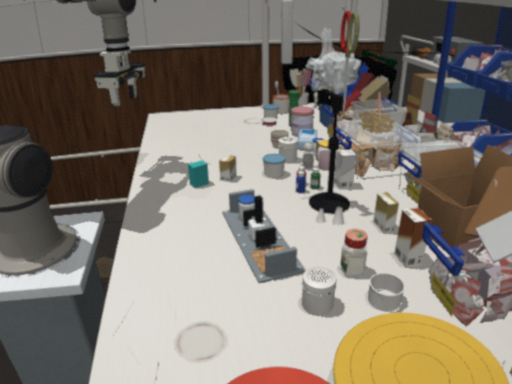

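The scene view shows the press from (230,208) to (315,265), with the jar in its far bay and the cork in the near bay (bay_r). The gold and white carton is at (183,163), with the turquoise decoy beside it at (160,182). I'll enlarge both regions.

```bash
python3 - <<'E'
import cv2,numpy as np
s=cv2.imread('pics/s0.png');d=cv2.imread('pics/d0.png')
r=lambda i,x0,y0,x1,y1,w,h:cv2.resize(i[y0:y1,x0:x1],(w,h),interpolation=cv2.INTER_CUBIC)
cv2.imwrite('pics/c0.png',np.vstack([np.hstack([r(s,205,185,335,290,520,420),r(s,145,140,210,205,260,260) if 0 else cv2.copyMakeBorder(r(s,145,140,210,205,260,260),0,160,0,0,0)])]))
E
```

```text
(no output)
```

View pics/c0.png

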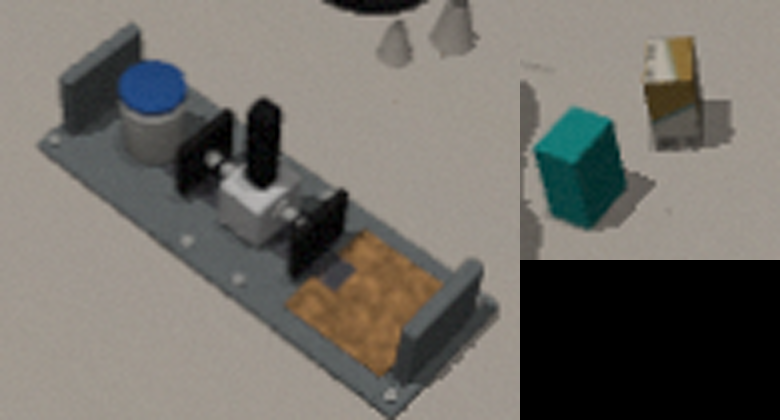

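```bash
python3 - <<'E'
from h import *
P=load('s0')
b=at_z(P,[(215,221.3),(303.3,289.5),(329.3,260.5)],0.008);print(np.round(b,4),np.linalg.norm(b[0]-b[1]),np.linalg.norm(b[2]-b[1]))
c=at_z(P,[(145+(u-520)/4,140+v/4) for u,v in [(650,38),(693,37),(696,80),(645,80)]],0.07);print(np.round(c,4))
print(at_z(P,[(145+(u-520)/4,140+v/4) for u,v in [(655,150),(702,145)]],0))
print(at_z(P,[(145+(u-520)/4,140+v/4) for u,v in [(580,130)]],0.07))
E
```

```text
[[ 0.4823  0.0746  0.008 ]
 [ 0.5275 -0.2273  0.008 ]
 [ 0.635  -0.2083  0.008 ]] 0.30522804583868124 0.10910170914908927
[[0.5253 0.3289 0.07  ]
 [0.5514 0.3095 0.07  ]
 [0.5276 0.2669 0.07  ]
 [0.4983 0.2903 0.07  ]]
[[0.49572016 0.2900402  0.        ]
 [0.52685501 0.27230049 0.        ]]
[[0.43486131 0.27343645 0.07      ]]
```

The press yaw is about 9° with its centre near (0.559, -0.067). The measured sides of 305 and 109 mm match 310 and 110. The carton is near (0.526, 0.299), yaw about -32°. I'll add a delta helper, then move above the carton and look with the wrist camera.

```bash
cat >> h.py <<'E'
from scipy.spatial.transform import Rotation as Ro
def delta(pos,yaw):
    s=monitor.observe();R=Ro.from_euler('xyz',s['tool_rot'])
    T=Ro.from_euler('xyz',[np.pi,0,np.radians(yaw)])
    print('t',s['time'],'pos',np.round(s['tool_pos'],4),'rot',np.round(np.degrees(s['tool_rot']),2),'F',np.round(s['contact_force'],2),'open',round(s['opening'],4))
    print('d mm',np.round(R.inv().apply(np.array(pos)-s['tool_pos'])*1000,1),'rot',np.round((R.inv()*T).as_rotvec(degrees=True),2))
E
python3 -c "
from h import *
delta([.526,.299,.2],58)"
```

```text
t 0.15 pos [0.2085 0.4815 0.2262] rot [-1.7994e+02 -1.0000e-02  1.5658e+02] F [0.52 0.42 0.13] open 0.0919
d mm [-363.9  -41.2   26.2] rot [-5.000e-02  5.000e-02  9.858e+01]
```

>>> {"op": "move_arm", "data": {
  "deltas": [
    {"x": -0.06,"y": -0.007,"z": 0.004,"wz": 10.7,"hand": 1},
    {"x": -0.12,"y": -0.014,"z": 0.008,"wz": 21.4,"hand": 1},
    {"x": -0.18,"y": -0.021,"z": 0.012,"wz": 32,"hand": 1},
    {"x": -0.24,"y": -0.028,"z": 0.016,"wz": 42.7,"hand": 1},
    {"x": -0.3,"y": -0.034,"z": 0.021,"wz": 53.4,"hand": 1},
    {"x": -0.35,"y": -0.04,"z": 0.026,"wz": 64,"hand": 1},
    {"x": -0.364,"y": -0.041,"z": 0.026,"wz": 74.7,"hand": 1},
    {"x": -0.364,"y": -0.041,"z": 0.026,"wz": 85,"hand": 1}
  ]
}}

```text
schema error: expected keys x, y, z, wx, wy, wz, hand
```

>>> {"op": "move_arm", "data": {
  "deltas": [
    {"wz": 10},
    {"wz": 13.6},
    {"wz": 13.6},
    {"wz": 13.6}
  ]
}}

```text
schema error: expected keys x, y, z, wx, wy, wz, hand
```

```bash
python3 -c "
from h import *
save('wrist','w1')
delta([.526,.299,.2],58)"
```

```text
t 0.2 pos [0.2086 0.4816 0.2263] rot [-1.7995e+02 -1.0000e-02  1.5658e+02] F [ 0.72 -0.07 -0.15] open 0.0921
d mm [-363.9  -41.3   26.3] rot [-4.000e-02  4.000e-02  9.858e+01]
```

View pics/w1.png

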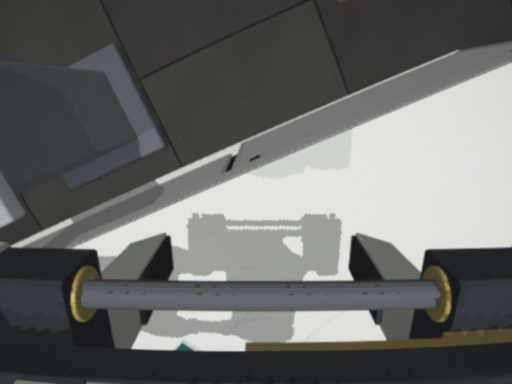

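All row keys are needed. I viewed the wrist picture at the start pose by accident, but it shows that the camera looks down the fingers on the +x tool side and the bar hides rows below 280. I'll stop 60 mm short along tool x so the carton is in clear view.

```bash
python3 -c "
from h import *
delta([.494,.248,.2],58)"
```

```text
t 0.2 pos [0.2086 0.4816 0.2263] rot [-1.7995e+02 -1.0000e-02  1.5658e+02] F [ 0.72 -0.07 -0.15] open 0.0921
d mm [-354.8 -100.8   26.4] rot [-4.000e-02  4.000e-02  9.858e+01]
```

>>> {"op": "move_arm", "data": {
  "deltas": [
    {"x": -0.055,"y": -0.015,"z": 0.004,"wx": 0,"wy": 0,"wz": 10.7,"hand": 1},
    {"x": -0.11,"y": -0.03,"z": 0.008,"wx": 0,"wy": 0,"wz": 21.4,"hand": 1},
    {"x": -0.165,"y": -0.046,"z": 0.012,"wx": 0,"wy": 0,"wz": 32,"hand": 1},
    {"x": -0.22,"y": -0.062,"z": 0.016,"wx": 0,"wy": 0,"wz": 42.7,"hand": 1},
    {"x": -0.275,"y": -0.078,"z": 0.021,"wx": 0,"wy": 0,"wz": 53.4,"hand": 1},
    {"x": -0.33,"y": -0.093,"z": 0.026,"wx": 0,"wy": 0,"wz": 64,"hand": 1},
    {"x": -0.355,"y": -0.101,"z": 0.026,"wx": 0,"wy": 0,"wz": 74.7,"hand": 1},
    {"x": -0.355,"y": -0.101,"z": 0.026,"wx": 0,"wy": 0,"wz": 85,"hand": 1}
  ]
}}

```text
time: 1.2
tool_pos: [0.4957, 0.2461, 0.2001]
tool_rot: [-3.141, 0.001, 1.24]
contact_force: [0.8, 0.9, 0.1]
opening: 0.0916
```

>>> {"op": "move_arm", "data": {
  "deltas": [
    {"x": 0,"y": 0,"z": 0,"wx": 0,"wy": 0,"wz": 10,"hand": 1},
    {"x": 0,"y": 0,"z": 0,"wx": 0,"wy": 0,"wz": 13.6,"hand": 1},
    {"x": 0,"y": 0,"z": 0,"wx": 0,"wy": 0,"wz": 13.6,"hand": 1},
    {"x": 0,"y": 0,"z": 0,"wx": 0,"wy": 0,"wz": 13.6,"hand": 1}
  ]
}}

```text
time: 1.7
tool_pos: [0.4942, 0.248, 0.2006]
tool_rot: [-3.141, 0.0, 1.013]
contact_force: [-0.1, -0.8, -0.4]
opening: 0.0917
```

```bash
python3 -c "
from h import *
save('wrist','w2')
delta([.526,.299,.03],58)"
```

```text
t 1.75 pos [0.4942 0.248  0.2007] rot [-179.99    0.     58.04] F [-0.26 -1.   -0.63] open 0.092
d mm [ 60.1  -0.  170.7] rot [-0.01  0.    0.04]
```

View pics/w2.png

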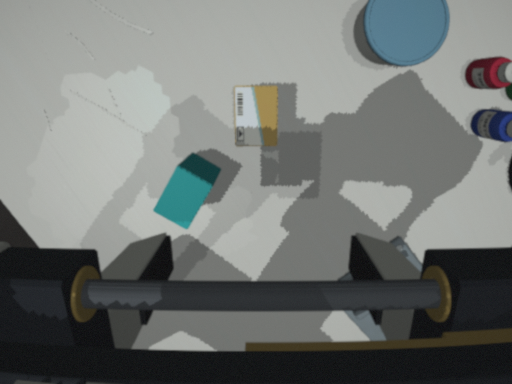

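```bash
python3 - <<'E'
from h import *
P=load('w2'); print(P['K'][0,0],P['K'][:2,2])
c=at_z(P,[(234.5,86),(277.5,85),(279,146.5),(235.5,147)],0.07);print(np.round(c,4))
e=np.diff(np.vstack([c,c[:1]]),axis=0);print(np.linalg.norm(e,axis=1)*1000,np.degrees(np.arctan2(e[:,1],e[:,0])))
print(c.mean(0))
for X in [(.526,.299,.07)]: print(proj(P,X))
cv2.imwrite('pics/c1.png',cv2.resize(P['im'][70:170,215:300,::-1],None,fx=6,fy=6,interpolation=cv2.INTER_NEAREST))
E
```

```text
339.6305499994225 [260.52223025 194.69982041]
[[0.5206 0.3308 0.07  ]
 [0.5509 0.3128 0.07  ]
 [0.5257 0.2688 0.07  ]
 [0.4939 0.2881 0.07  ]]
[35.20652102 50.77155432 37.23068545 50.38489489] [ -30.66807723 -119.75036466  148.72456639   57.95708261]
[0.52276831 0.30011203 0.07      ]
[[260.61078517 115.78831444]]
```

View pics/c1.png

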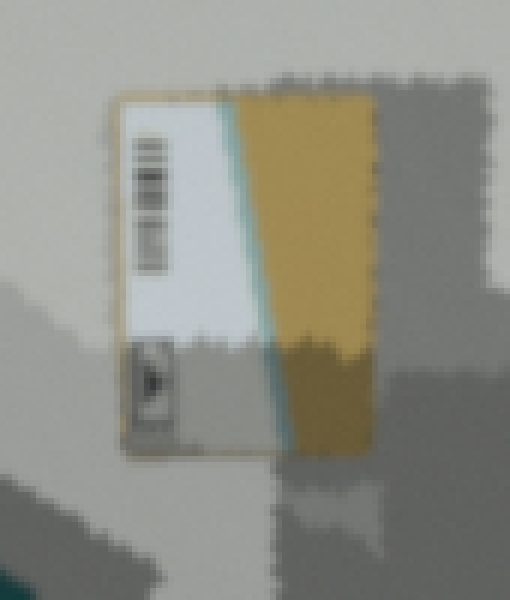

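The full top face shows: 36 x 50 mm measured, centre (0.5226, 0.300), and its sides lie along the tool axes. I'll descend in two steps, grip, and lift.

```bash
python3 -c "
from h import *
delta([.5226,.300,.03],58.0)"
```

```text
t 1.75 pos [0.4942 0.248  0.2007] rot [-179.99    0.     58.04] F [-0.26 -1.   -0.63] open 0.092
d mm [ 59.2  -3.4 170.7] rot [-0.01  0.    0.04]
```

>>> {"op": "move_arm", "data": {
  "deltas": [
    {"x": 0.04,"y": -0.002,"z": 0.02,"wx": 0,"wy": 0,"wz": 0,"hand": 1},
    {"x": 0.059,"y": -0.0034,"z": 0.05,"wx": 0,"wy": 0,"wz": 0,"hand": 1},
    {"x": 0.059,"y": -0.0034,"z": 0.08,"wx": 0,"wy": 0,"wz": 0,"hand": 1},
    {"x": 0.059,"y": -0.0034,"z": 0.11,"wx": 0,"wy": 0,"wz": 0,"hand": 1},
    {"x": 0.059,"y": -0.0034,"z": 0.14,"wx": 0,"wy": 0,"wz": 0,"hand": 1},
    {"x": 0.059,"y": -0.0034,"z": 0.16,"wx": 0,"wy": 0,"wz": 0,"hand": 1},
    {"x": 0.059,"y": -0.0034,"z": 0.1705,"wx": 0,"wy": 0,"wz": 0,"hand": 1},
    {"x": 0.059,"y": -0.0034,"z": 0.1705,"wx": 0,"wy": 0,"wz": 0,"hand": 1}
  ]
}}

```text
time: 2.75
tool_pos: [0.5225, 0.2997, 0.0298]
tool_rot: [-3.141, 0.001, 1.012]
contact_force: [0.2, 0.4, 1.0]
opening: 0.0921
```

>>> {"op": "move_arm", "data": {
  "deltas": [
    {"x": 0,"y": 0,"z": 0,"wx": 0,"wy": 0,"wz": 0,"hand": 0.2},
    {"x": 0,"y": 0,"z": 0,"wx": 0,"wy": 0,"wz": 0,"hand": 0.2},
    {"x": 0,"y": 0,"z": 0,"wx": 0,"wy": 0,"wz": 0,"hand": 0.2},
    {"x": 0,"y": 0,"z": 0,"wx": 0,"wy": 0,"wz": 0,"hand": 0.2},
    {"x": 0,"y": 0,"z": 0,"wx": 0,"wy": 0,"wz": 0,"hand": 0.2},
    {"x": 0,"y": 0,"z": 0,"wx": 0,"wy": 0,"wz": 0,"hand": 0.2}
  ],
  "grip_force": 12
}}

```text
time: 3.5
tool_pos: [0.5227, 0.2998, 0.0302]
tool_rot: [-3.142, -0.0, 1.012]
contact_force: [-0.4, -0.4, 1.1]
opening: 0.0368
```

Held: the opening is 36.8 mm. I'll lift, then carry it over the bay.

>>> {"op": "move_arm", "data": {
  "deltas": [
    {"x": 0,"y": 0,"z": -0.02,"wx": 0,"wy": 0,"wz": 0,"hand": 0.2},
    {"x": 0,"y": 0,"z": -0.06,"wx": 0,"wy": 0,"wz": 0,"hand": 0.2},
    {"x": 0,"y": 0,"z": -0.1,"wx": 0,"wy": 0,"wz": 0,"hand": 0.2},
    {"x": 0,"y": 0,"z": -0.14,"wx": 0,"wy": 0,"wz": 0,"hand": 0.2},
    {"x": 0,"y": 0,"z": -0.17,"wx": 0,"wy": 0,"wz": 0,"hand": 0.2},
    {"x": 0,"y": 0,"z": -0.17,"wx": 0,"wy": 0,"wz": 0,"hand": 0.2}
  ]
}}

```text
time: 4.25
tool_pos: [0.5238, 0.3003, 0.2027]
tool_rot: [3.139, -0.004, 1.012]
contact_force: [-0.1, 0.7, -0.9]
opening: 0.0358
```

```bash
python3 -c "
from h import *
delta([.5743,-.1658,.2],99)"
```

```text
t 4.25 pos [0.5238 0.3003 0.2027] rot [179.83  -0.25  57.98] F [-0.08  0.66 -0.92] open 0.0358
d mm [-368.4  290.     2. ] rot [  0.25  -0.18 -41.02]
```

```bash
python3 -c "
from h import *
print(at_z(load('s0'),[(297,175),(279,180),(317,178)],0))
P=load('s0');C=-P['R'].T@P['t'];print(at_z(P,[(300,92)],0.3),at_z(P,[(290,92)],0.25))"
```

```text
[[7.85863256e-01 7.51729211e-02 1.11022302e-16]
 [7.28201083e-01 9.28999333e-02 0.00000000e+00]
 [8.25196436e-01 2.77430018e-02 0.00000000e+00]]
[[0.76659447 0.07848442 0.3       ]] [[0.80240237 0.15053004 0.25      ]]
```

>>> {"op": "move_arm", "data": {
  "deltas": [
    {"x": -0.04,"y": 0.031,"z": 0,"wx": 0,"wy": 0,"wz": -4,"hand": 0.2},
    {"x": -0.085,"y": 0.067,"z": 0,"wx": 0,"wy": 0,"wz": -9,"hand": 0.2},
    {"x": -0.13,"y": 0.102,"z": 0,"wx": 0,"wy": 0,"wz": -14,"hand": 0.2},
    {"x": -0.175,"y": 0.138,"z": 0,"wx": 0,"wy": 0,"wz": -20,"hand": 0.2},
    {"x": -0.22,"y": 0.173,"z": 0,"wx": 0,"wy": 0,"wz": -26,"hand": 0.2},
    {"x": -0.265,"y": 0.209,"z": 0,"wx": 0,"wy": 0,"wz": -32,"hand": 0.2},
    {"x": -0.31,"y": 0.244,"z": 0,"wx": 0,"wy": 0,"wz": -37,"hand": 0.2},
    {"x": -0.345,"y": 0.272,"z": 0.001,"wx": 0,"wy": 0,"wz": -40,"hand": 0.2}
  ]
}}

```text
time: 5.25
tool_pos: [0.5696, -0.1391, 0.1973]
tool_rot: [-3.139, -0.001, 1.711]
contact_force: [0.3, 0.2, -0.3]
opening: 0.0357
```

```bash
python3 -c "
from h import *
delta([.5743,-.1658,.2],99)"
```

```text
t 5.25 pos [ 0.5696 -0.1391  0.1973] rot [-1.7986e+02 -7.0000e-02  9.8030e+01] F [ 0.34  0.16 -0.3 ] open 0.0357
d mm [-27.1   0.9  -2.8] rot [-0.13 -0.07 -0.97]
```

>>> {"op": "move_arm", "data": {
  "deltas": [
    {"x": -0.027,"y": 0.001,"z": -0.003,"wx": 0,"wy": 0,"wz": -1,"hand": 0.2},
    {"x": -0.027,"y": 0.001,"z": -0.003,"wx": 0,"wy": 0,"wz": -1,"hand": 0.2},
    {"x": -0.027,"y": 0.001,"z": -0.003,"wx": 0,"wy": 0,"wz": -1,"hand": 0.2}
  ]
}}

```text
time: 5.62
tool_pos: [0.5745, -0.1626, 0.2009]
tool_rot: [-3.14, -0.002, 1.727]
contact_force: [-0.2, 0.7, -0.4]
opening: 0.036
```

```bash
python3 -c "
from h import *
save('wrist','w3')
delta([.5743,-.1658,.2],99)"
```

```text
t 5.675 pos [ 0.5746 -0.1623  0.2012] rot [-1.7992e+02 -8.0000e-02  9.9020e+01] F [-0.72  0.17 -0.92] open 0.0361
d mm [-3.4 -0.9  1.2] rot [-0.08 -0.08  0.02]
```

View pics/w3.png

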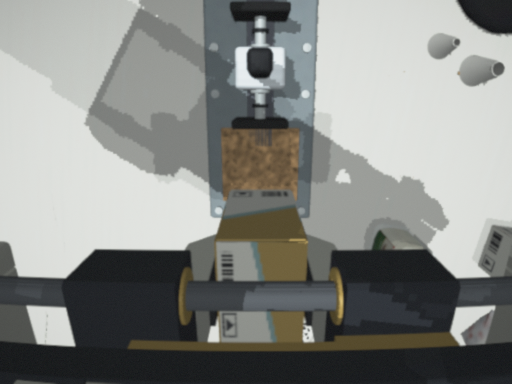

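Press edges are clear: the base's left edge runs (205,0) to (210,215), the right edge (317,0) to (311,215), and its near end is at row about 216. The handle's top is at about (260,62). The cork's far edge runs (222,128) to (300,128).

```bash
python3 - <<'E'
from h import *
P=load('w3'); im=P['im'].astype(int)
g=cv2.GaussianBlur(P['im'],(3,3),0).astype(int)
for r in (40,80,110,150,190,205):
    row=g[r]; d=np.abs(row[2:]-row[:-2]).sum(1); 
    l=195+np.argmax(d[195:220])+1; rr=300+np.argmax(d[300:325])+1
    p=at_z(P,[(l,r),(rr,r)],0.008); e=p[1]-p[0]
    print(r,l,rr,'w',round(np.linalg.norm(e)*1000,1),'mid',np.round(p.mean(0)[:2],4))
for c in (213,216,219,303,306):
    col=g[:,c]; d=np.abs(col[2:]-col[:-2]).sum(1); k=205+np.argmax(d[205:232])+1
    print(c,k,np.round(at_z(P,[(c,k)],0.008)[0],4))
q=at_z(P,[(222,128),(300,128)],0.011);print('cork',np.round(q,4),np.linalg.norm(q[1]-q[0]))
print('handle',at_z(P,[(260,62)],0.12))
cv2.imwrite('pics/c2.png',cv2.resize(P['im'][0:225,195:325,::-1],None,fx=2.6,fy=2.6,interpolation=cv2.INTER_CUBIC))
E
```

```text
40 204 317 w 109.6 mid [ 0.5541 -0.035 ]
80 205 315 w 109.3 mid [ 0.5596 -0.0723]
110 206 314 w 109.5 mid [ 0.5641 -0.1013]
150 207 312 w 109.7 mid [ 0.57   -0.1419]
190 209 310 w 109.1 mid [ 0.5768 -0.1848]
205 210 310 w 109.5 mid [ 0.58   -0.2016]
213 217 [ 0.5308 -0.2237  0.008 ]
216 217 [ 0.5341 -0.2231  0.008 ]
219 207 [ 0.5359 -0.211   0.008 ]
303 218 [ 0.6294 -0.2092  0.008 ]
306 218 [ 0.6327 -0.2087  0.008 ]
cork [[ 0.5288 -0.1251  0.011 ]
 [ 0.6071 -0.1126  0.011 ]] 0.0793549145949782
handle [[ 0.55867089 -0.0646993   0.12      ]]
```

The press yaw is about 8.8° and its centre about (0.559, -0.0645). The base width comes out at 109.5 mm (given 110), the cork at 79.4 mm (given 80), and the handle top agrees. The tool is already over the target, so I'll lower it.

>>> {"op": "move_arm", "data": {
  "deltas": [
    {"x": -0.001,"y": -0.0005,"z": 0.03,"wx": 0,"wy": 0,"wz": 0,"hand": 0.2},
    {"x": -0.001,"y": -0.0005,"z": 0.065,"wx": 0,"wy": 0,"wz": 0,"hand": 0.2},
    {"x": -0.001,"y": -0.0005,"z": 0.1,"wx": 0,"wy": 0,"wz": 0,"hand": 0.2},
    {"x": -0.001,"y": -0.0005,"z": 0.125,"wx": 0,"wy": 0,"wz": 0,"hand": 0.2},
    {"x": -0.001,"y": -0.0005,"z": 0.14,"wx": 0,"wy": 0,"wz": 0,"hand": 0.2},
    {"x": -0.001,"y": -0.0005,"z": 0.15,"wx": 0,"wy": 0,"wz": 0,"hand": 0.2},
    {"x": -0.001,"y": -0.0005,"z": 0.15,"wx": 0,"wy": 0,"wz": 0,"hand": 0.2},
    {"x": -0.001,"y": -0.0005,"z": 0.15,"wx": 0,"wy": 0,"wz": 0,"hand": 0.2}
  ]
}}

```text
time: 6.68
tool_pos: [0.5754, -0.1648, 0.0531]
tool_rot: [3.14, 0.001, 1.728]
contact_force: [-0.0, 0.3, -0.1]
opening: 0.0363
```

```bash
python3 -c "
from h import *
save('side','d1',(200,150,330,290),4)
delta([.5741,-.1633,.0415],98.8)"
```

```text
t 6.725 pos [ 0.5753 -0.1648  0.0532] rot [1.7991e+02 5.0000e-02 9.8980e+01] F [-0.65  0.53 -1.33] open 0.0359
d mm [ 1.7 -1.  11.7] rot [0.09 0.05 0.18]
```

View pics/d1.png

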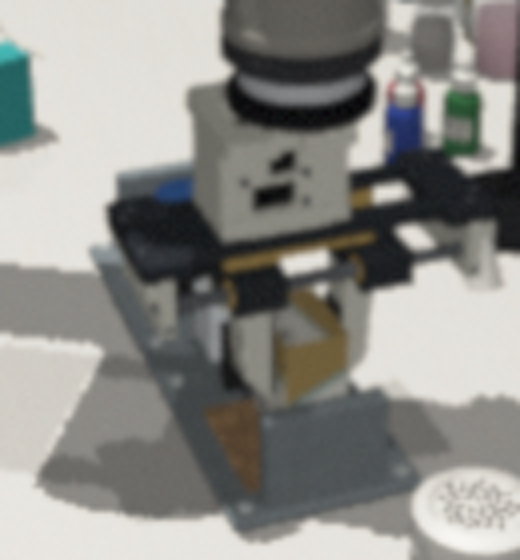

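The carton hangs inside the bay behind the stop plate, clear of plate and pad. I'll lower the last 12 mm, then release.

>>> {"op": "move_arm", "data": {
  "deltas": [
    {"x": 0.0015,"y": -0.001,"z": 0.004,"wx": 0,"wy": 0,"wz": 0,"hand": 0.2},
    {"x": 0.0015,"y": -0.001,"z": 0.008,"wx": 0,"wy": 0,"wz": 0,"hand": 0.2},
    {"x": 0.0015,"y": -0.001,"z": 0.0115,"wx": 0,"wy": 0,"wz": 0,"hand": 0.2},
    {"x": 0.0015,"y": -0.001,"z": 0.012,"wx": 0,"wy": 0,"wz": 0,"hand": 0.2},
    {"x": 0.0015,"y": -0.001,"z": 0.012,"wx": 0,"wy": 0,"wz": 0,"hand": 0.2}
  ]
}}

```text
time: 7.35
tool_pos: [0.5735, -0.1633, 0.0408]
tool_rot: [3.142, 0.0, 1.728]
contact_force: [-2.3, 1.1, 5.6]
opening: 0.036
```

There is a 5.6 N upward force, so it's standing on the mat. Releasing.

>>> {"op": "move_arm", "data": {
  "deltas": [
    {"x": 0,"y": 0,"z": -0.0005,"wx": 0,"wy": 0,"wz": 0,"hand": 0.6},
    {"x": 0,"y": 0,"z": -0.0005,"wx": 0,"wy": 0,"wz": 0,"hand": 0.8},
    {"x": 0,"y": 0,"z": -0.0005,"wx": 0,"wy": 0,"wz": 0,"hand": 0.9},
    {"x": 0,"y": 0,"z": -0.0005,"wx": 0,"wy": 0,"wz": 0,"hand": 0.9},
    {"x": 0,"y": 0,"z": -0.0005,"wx": 0,"wy": 0,"wz": 0,"hand": 0.9},
    {"x": 0,"y": 0,"z": -0.0005,"wx": 0,"wy": 0,"wz": 0,"hand": 0.9}
  ]
}}

```text
time: 8.1
tool_pos: [0.5736, -0.1633, 0.0407]
tool_rot: [3.142, -0.0, 1.727]
contact_force: [0.9, 0.3, 0.3]
opening: 0.0824
```

>>> {"op": "move_arm", "data": {
  "deltas": [
    {"x": 0,"y": 0,"z": -0.02,"wx": 0,"wy": 0,"wz": 0,"hand": 0.9},
    {"x": 0,"y": 0,"z": -0.05,"wx": 0,"wy": 0,"wz": 0,"hand": 0.9},
    {"x": 0,"y": 0,"z": -0.085,"wx": 0,"wy": 0,"wz": 0,"hand": 0.9},
    {"x": 0,"y": 0,"z": -0.12,"wx": 0,"wy": 0,"wz": 0,"hand": 0.9},
    {"x": 0,"y": 0,"z": -0.15,"wx": 0,"wy": 0,"wz": 0,"hand": 0.9},
    {"x": 0,"y": 0,"z": -0.16,"wx": 0,"wy": 0,"wz": 0,"hand": 0.9},
    {"x": 0,"y": 0,"z": -0.16,"wx": 0,"wy": 0,"wz": 0,"hand": 0.9}
  ]
}}

```text
time: 8.98
tool_pos: [0.5735, -0.1633, 0.2006]
tool_rot: [3.141, 0.0, 1.728]
contact_force: [0.2, -0.7, -0.0]
opening: 0.0824
```

```bash
python3 -c "
from h import *
delta([.5588-.03*.153,-.0645+.03*.988,.2],98.8)"
```

```text
t 8.975 pos [ 0.5735 -0.1633  0.2006] rot [1.7998e+02 1.0000e-02 9.8980e+01] F [ 0.21 -0.69 -0.02] open 0.0824
d mm [129.8   1.    0.6] rot [0.02 0.01 0.18]
```

>>> {"op": "move_arm", "data": {
  "deltas": [
    {"x": 0.04,"y": 0.0005,"z": 0,"wx": 0,"wy": 0,"wz": 0,"hand": 0.3},
    {"x": 0.09,"y": 0.001,"z": 0,"wx": 0,"wy": 0,"wz": 0,"hand": 0},
    {"x": 0.12,"y": 0.001,"z": 0,"wx": 0,"wy": 0,"wz": 0,"hand": 0},
    {"x": 0.13,"y": 0.001,"z": 0,"wx": 0,"wy": 0,"wz": 0,"hand": 0},
    {"x": 0.13,"y": 0.001,"z": 0,"wx": 0,"wy": 0,"wz": 0,"hand": 0},
    {"x": 0.13,"y": 0.001,"z": 0,"wx": 0,"wy": 0,"wz": 0,"hand": 0},
    {"x": 0.13,"y": 0.001,"z": 0.03,"wx": 0,"wy": 0,"wz": 0,"hand": 0},
    {"x": 0.13,"y": 0.001,"z": 0.05,"wx": 0,"wy": 0,"wz": 0,"hand": 0}
  ]
}}

```text
time: 9.98
tool_pos: [0.5541, -0.036, 0.1495]
tool_rot: [-3.141, -0.0, 1.726]
contact_force: [-0.1, 0.4, 0.2]
opening: 0.0078
```

```bash
python3 -c "
from h import *
delta([.5588-.03*.153,-.0645+.03*.988,.085],98.8)
save('scene','s1',(195,165,345,295),4)"
```

```text
t 9.975 pos [ 0.5541 -0.036   0.1495] rot [-1.7996e+02 -1.0000e-02  9.8890e+01] F [-0.12  0.41  0.18] open 0.0078
d mm [ 1.1  0.3 64.5] rot [-0.04 -0.01  0.09]
```

View pics/s1.png

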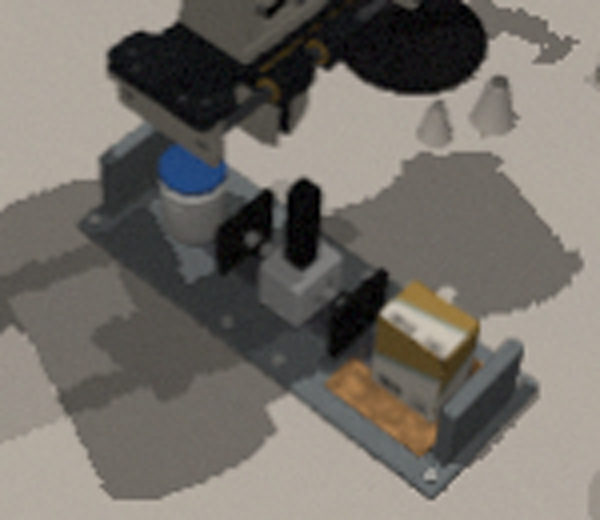

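The carton stands upright in the bay, with the stop plate on its near side. I'll check its position numerically from the top-face corners: (413,282), (480,328), (445,358), (378,318) in the crop.

```bash
python3 -c "
from h import *
P=load('s1')
c=at_z(P,[(195+u/4,165+v/4) for u,v in [(413,282),(480,325),(445,362),(378,318)]],.081)
y=np.radians(8.8);R=np.array([[np.cos(y),np.sin(y)],[-np.sin(y),np.cos(y)]])
q=(c[:,:2]-[.5588,-.0645])@R.T;print(np.round(q,4),q.mean(0))"
```

```text
[[ 0.0144 -0.0763]
 [ 0.0164 -0.1253]
 [-0.0184 -0.1261]
 [-0.0205 -0.0777]] [-0.00202685 -0.10135198]
```

>>> {"op": "move_arm", "data": {
  "deltas": [
    {"x": 0.001,"y": 0,"z": 0.02,"wx": 0,"wy": 0,"wz": 0,"hand": 0},
    {"x": 0.001,"y": 0,"z": 0.045,"wx": 0,"wy": 0,"wz": 0,"hand": 0},
    {"x": 0.001,"y": 0,"z": 0.06,"wx": 0,"wy": 0,"wz": 0,"hand": 0},
    {"x": 0.001,"y": 0,"z": 0.0645,"wx": 0,"wy": 0,"wz": 0,"hand": 0},
    {"x": 0.001,"y": 0,"z": 0.0645,"wx": 0,"wy": 0,"wz": 0,"hand": 0}
  ]
}}

```text
time: 10.65
tool_pos: [0.5544, -0.034, 0.0865]
tool_rot: [3.141, 0.0, 1.727]
contact_force: [0.3, -0.4, 0.1]
opening: 0.0002
```

The carton is at press (-2, -101) mm, square and upright. I'll push along -x tool slowly.

>>> {"op": "move_arm", "data": {
  "deltas": [
    {"x": -0.004,"y": 0,"z": 0,"wx": 0,"wy": 0,"wz": 0,"hand": 0},
    {"x": -0.008,"y": 0,"z": 0,"wx": 0,"wy": 0,"wz": 0,"hand": 0},
    {"x": -0.012,"y": 0,"z": 0,"wx": 0,"wy": 0,"wz": 0,"hand": 0},
    {"x": -0.016,"y": 0,"z": 0,"wx": 0,"wy": 0,"wz": 0,"hand": 0},
    {"x": -0.02,"y": 0,"z": 0,"wx": 0,"wy": 0,"wz": 0,"hand": 0},
    {"x": -0.024,"y": 0,"z": 0,"wx": 0,"wy": 0,"wz": 0,"hand": 0},
    {"x": -0.024,"y": 0,"z": 0,"wx": 0,"wy": 0,"wz": 0,"hand": 0},
    {"x": -0.024,"y": 0,"z": 0,"wx": 0,"wy": 0,"wz": 0,"hand": 0}
  ]
}}

```text
time: 11.65
tool_pos: [0.5578, -0.0573, 0.0862]
tool_rot: [3.142, -0.0, 1.727]
contact_force: [-0.3, 1.3, 0.4]
opening: 0.0006
```

```bash
cat >> h.py <<'E'
def py():
    F=[]
    for _ in range(3): s=monitor.observe();F.append(s['contact_force'])
    a=np.radians(8.8);y=np.array([-np.sin(a),np.cos(a)])
    print('t',s['time'],'press y mm',1000*(s['tool_pos'][:2]-[.5588,-.0645])@y,'Fy',np.mean(F,0)[:2]@y,'z',s['tool_pos'][2])
E
python3 -c "
from h import *
py()"
```

```text
t 11.65 press y mm 7.220156469489103 Fy 1.317592133659557 z 0.08619559119666649
```

>>> {"op": "move_arm", "data": {
  "deltas": [
    {"x": -0.004,"y": 0,"z": 0,"wx": 0,"wy": 0,"wz": 0,"hand": 0},
    {"x": -0.008,"y": 0,"z": 0,"wx": 0,"wy": 0,"wz": 0,"hand": 0},
    {"x": -0.012,"y": 0,"z": 0,"wx": 0,"wy": 0,"wz": 0,"hand": 0},
    {"x": -0.016,"y": 0,"z": 0,"wx": 0,"wy": 0,"wz": 0,"hand": 0},
    {"x": -0.02,"y": 0,"z": 0,"wx": 0,"wy": 0,"wz": 0,"hand": 0},
    {"x": -0.024,"y": 0,"z": 0,"wx": 0,"wy": 0,"wz": 0,"hand": 0},
    {"x": -0.024,"y": 0,"z": 0,"wx": 0,"wy": 0,"wz": 0,"hand": 0},
    {"x": -0.024,"y": 0,"z": 0,"wx": 0,"wy": 0,"wz": 0,"hand": 0}
  ]
}}

```text
time: 12.65
tool_pos: [0.5615, -0.081, 0.0862]
tool_rot: [-3.141, -0.0, 1.727]
contact_force: [-0.8, 4.2, 1.9]
opening: 0.0005
```

```bash
python3 -c "
from h import *
py();a=save('scene','s2');b=save('side','d2')
o=np.hstack([cv2.resize(a[1][170:295,225:345],(480,500),interpolation=cv2.INTER_CUBIC),cv2.resize(b[1][180:280,225:305],(320,400),interpolation=cv2.INTER_CUBIC)[:500] if 0 else cv2.copyMakeBorder(cv2.resize(b[1][180:280,225:305],(320,400),interpolation=cv2.INTER_CUBIC),0,100,0,0,0)])
cv2.imwrite('pics/c3.png',o[:,:,::-1]);py()"
```

```text
t 12.65 press y mm -16.67557356836293 Fy 4.289686991195161 z 0.08620588114245459
t 12.75 press y mm -16.65730080393783 Fy 4.921166772911257 z 0.08618405788421044
```

View pics/c3.png

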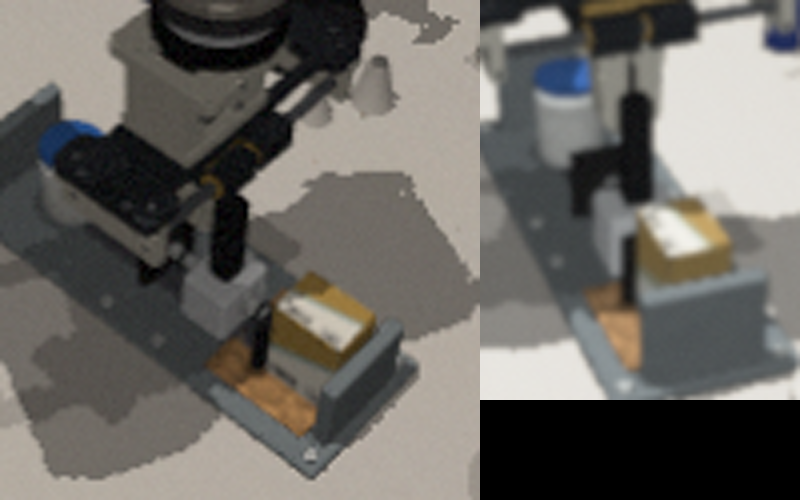

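```bash
python3 -c "
from h import *
P=load('s2')
a=np.radians(8.8);R=np.array([[np.cos(a),np.sin(a)],[-np.sin(a),np.cos(a)]])
def q(uv,z): return np.round(1000*(at_z(P,uv,z)[:,:2]-[.5588,-.0645])@R.T,1)
print('handle before/after',q([(270.5,211.3),(282.5,220)],.12))
f=lambda L:[(225+u/4,170+v/4) for u,v in L]
print('carton top',q(f([(309,272),(376,318),(345,367),(272,315)]),.081))
print('stop inner top edge',q(f([(400,322),(322,390)]),.064))"
```

```text
handle before/after [[  0.6   2.2]
 [ -0.5 -36.3]]
carton top [[  15.   -88.1]
 [  15.3 -137.9]
 [ -24.2 -145.2]
 [ -24.4  -91.5]]
stop inner top edge [[  33.8 -144.9]
 [ -35.6 -139.6]]
```

The handle is at about -37 mm, the carton is at the stop, and the force (4.6 N) puts the squeeze at about 1–2 mm. I'll push 8 mm more, slowly.

>>> {"op": "move_arm", "data": {
  "deltas": [
    {"x": -0.002,"y": 0,"z": 0,"wx": 0,"wy": 0,"wz": 0,"hand": 0},
    {"x": -0.004,"y": 0,"z": 0,"wx": 0,"wy": 0,"wz": 0,"hand": 0},
    {"x": -0.006,"y": 0,"z": 0,"wx": 0,"wy": 0,"wz": 0,"hand": 0},
    {"x": -0.008,"y": 0,"z": 0,"wx": 0,"wy": 0,"wz": 0,"hand": 0},
    {"x": -0.008,"y": 0,"z": 0,"wx": 0,"wy": 0,"wz": 0,"hand": 0},
    {"x": -0.008,"y": 0,"z": 0,"wx": 0,"wy": 0,"wz": 0,"hand": 0},
    {"x": -0.008,"y": 0,"z": 0,"wx": 0,"wy": 0,"wz": 0,"hand": 0},
    {"x": -0.008,"y": 0,"z": 0,"wx": 0,"wy": 0,"wz": 0,"hand": 0}
  ]
}}

```text
time: 13.75
tool_pos: [0.5625, -0.0877, 0.0862]
tool_rot: [-3.141, -0.002, 1.728]
contact_force: [-1.2, 9.7, 3.3]
opening: 0.0003
```

```bash
python3 -c "
from h import *
py();a=save('scene','s3');py();b=save('side','d3');py()
o=np.hstack([cv2.resize(a[1][200:290,255:335],(480,540),interpolation=cv2.INTER_CUBIC),cv2.resize(b[1][190:280,250:303],(318,540),interpolation=cv2.INTER_CUBIC)])
cv2.imwrite('pics/c4.png',o[:,:,::-1]);py()"
```

```text
t 13.75 press y mm -23.47470047137732 Fy 9.80426902471272 z 0.08621365783829686
t 13.8 press y mm -23.473628127724034 Fy 9.652562849744365 z 0.08620024839596674
t 13.85 press y mm -23.472068832241042 Fy 9.621745978221476 z 0.08619782988271496
t 13.85 press y mm -23.472068832241042 Fy 9.621745978221476 z 0.08619782988271496
```

View pics/c4.png

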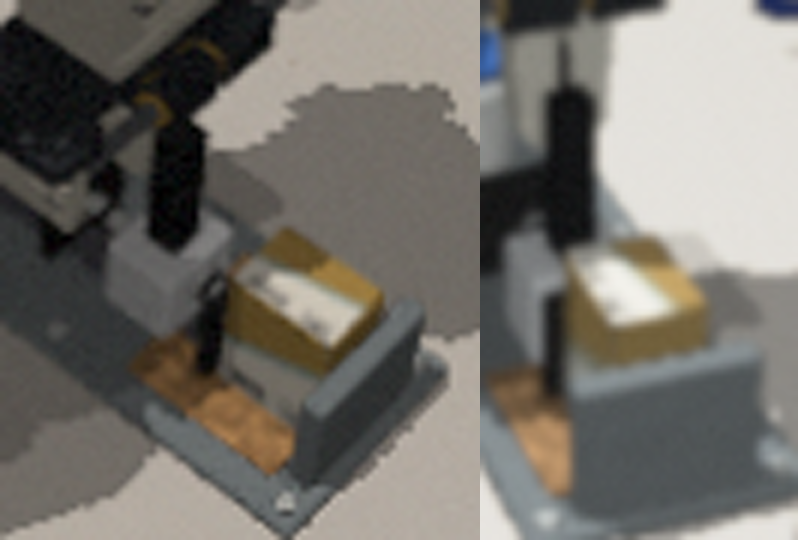

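Force (9.65 N) puts the squeeze at about 8.8 mm, and the TCP travel puts it at 7–9 mm. The stiffness over the last push (0.75 N/mm) matches buffer plus centring spring. I'll add a last 1.5 mm to centre it, then check that it's still and hand in.

>>> {"op": "move_arm", "data": {
  "deltas": [
    {"x": -0.001,"y": 0,"z": 0,"wx": 0,"wy": 0,"wz": 0,"hand": 0},
    {"x": -0.0015,"y": 0,"z": 0,"wx": 0,"wy": 0,"wz": 0,"hand": 0},
    {"x": -0.0015,"y": 0,"z": 0,"wx": 0,"wy": 0,"wz": 0,"hand": 0},
    {"x": -0.0015,"y": 0,"z": 0,"wx": 0,"wy": 0,"wz": 0,"hand": 0},
    {"x": -0.0015,"y": 0,"z": 0,"wx": 0,"wy": 0,"wz": 0,"hand": 0}
  ]
}}

```text
time: 14.48
tool_pos: [0.5627, -0.0889, 0.0862]
tool_rot: [-3.141, -0.002, 1.728]
contact_force: [-1.0, 9.9, 3.6]
opening: 0.0007
```

```bash
python3 -c "
from h import *
py();a=save('scene','s4');py()
P=load('s4');a=np.radians(8.8);R=np.array([[np.cos(a),np.sin(a)],[-np.sin(a),np.cos(a)]])
print(np.abs(P['im'].astype(int)-load('s3')['im'])[200:290,295:335].mean())
robot.hand_in()"
```

```text
t 14.475 press y mm -24.73385202597479 Fy 9.891086368471703 z 0.0862184142343842
t 14.525 press y mm -24.754670418527535 Fy 9.976307614327862 z 0.08620702597133093
2.417685185185185
the job is handed in; nothing more can be done
```

The carton is in the press against the stop plate, and the closed fingers are still holding the handle. I handed the job in at about 14.5 s of the 48 s allowed.

**What I did:** I gripped the gold and white carton across its 36 mm faces and stood it on the cork mat in the right bay. Before pushing I measured it at about (-2, -101) mm in the press frame, square and upright. I let go and backed away, then pushed the handle from its other side.

**Last checks:**
- **Buffer squeeze:** about 8–10 mm of 20, judged from a steady handle force of about 9.9 N and from how far the tool travelled. I expected about 10.7 N after the final 1.5 mm push. The reading was slightly lower, within the sensor noise of about 0.7 N.
- **Carton:** it looked upright and against the stop plate in the last picture I viewed, taken just before that final push. At the first contact stage, rough corner picks put it about 5 mm off the centre line (18 mm allowed). I didn't re-measure it after the final push.
- **Black ring:** too small to see clearly at this resolution, so the half-way mark is not confirmed by eye.
- **Jar and other things:** the arm did not go near them. The jar looked in place in the close-up pictures, but I took no final measurement of the jar, tub, shaker or spice jar.

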